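# Lower a jar into its well with the hand-wound jar lift

### The job

Stand the jar with the dark brown lid on the round tray of the jar lift while the tray is still up. Then lift the red knob on the crank to free the pawl and, keeping hold of it, let the crank turn back slowly (no faster than a quarter turn a second while the pawl is up) until the tray is fully down in the well, and let the knob drop so that the pawl is engaged again. Leave the jar upright on the tray and leave the red-lidded pot, the kitchen timer and the herb shaker where they are.

Things in the scene. Friction and masses are not known exactly. Their poses are not given: they have to be found in the camera images.
- jar_lift: fixed appliance on a black base plate, 155 x 325 mm, 152 mm high. Local +y end: square open steel well, 124 mm wide, rim 88 mm high, two guide rods behind it (local x 83 mm). Local -y end: round green winder drum topped by a dark toothed ring, 154 mm across. Origin: centre of its underside. Local +x points away from the robot; turned up to 0.25 rad. Well centre at local (0, 85 mm)
- crank_axis (a point): point on the vertical crank axis, at the floor of the ratchet ring, 113 mm above the worktop, local (0, -85 mm) of jar_lift; its axes are those of jar_lift
- knob_mid (a point): grip point of the red crank knob, on its axis, 26 mm above its lower end, 168 mm above the worktop while the pawl is down. The knob is an upright cylinder 36 mm across, 48 mm high, 65 mm from the crank axis; it spins freely on its stem, so a gripper can keep its orientation while the crank turns. The crank arm under it is 28 mm wide, top 141 mm above the worktop
- crank (a joint): crank angle, rad: 0 = tray up (at the start; knob at -60 degrees from local +x of jar_lift, away from the well). Grows CLOCKWISE seen from above as the tray sinks (21.6 mm per rad) to a stop at 4.16 = fully down. The tray's weight drives it this way with 4 to 6 N at the knob; with the pawl up and nobody holding the knob it runs away at 2 to 3 rad/s
- pawl (a joint): lift of the spring-loaded pawl, m: 0 = engaged, 0.016 = upper stop. It moves up and down with the red knob, against 3 to 5 N. The saw teeth (8 mm high, one each 30 degrees) are cleared from 0.007; aim for 0.011 to 0.013. Let go, it drops and catches the next tooth. With the crank at 4.16 it stands over a gap and drops to 0
- tray (a joint): how far the tray has sunk, m; 0 = up, 0.09 = fully down; geared to the crank
- tray_floor (a point): centre of the upper face of the tray's floor: round steel tray, inside 84 mm across, with a 6 mm lip; floor 105 mm above the worktop when up, 15 mm when down
- brown_lid_jar: spice jar with a dark brown lid, 44 mm across, 105 mm high, upright, with a narrow green mark on top of the lid; origin at the centre of its underside. It stands on the worktop in front of the lift, to the left or to the right. Mind the fridge to the left of the worktop: its top is 340 mm above the worktop and it fills y > 0.30 m from x = 0.42 m on, with canisters on it up to 510 mm
- red_lid_pot: pot with a red lid, 47 mm across, 83 mm high, origin at the centre of its underside; bystander at the other of the two places
- kitchen_timer: white round kitchen timer, 66 mm across, 57 mm high, origin at the centre of its underside; bystander, at the right
- herb_shaker: herb shaker with a dark green lid, 44 mm across, 120 mm high, origin at the centre of its underside; bystander behind the lift
Things that resemble listed ones, but are neither listed nor needed, are in the scene too. Leave any orange, purple or yellow look-alike of the brown_lid_jar alone.

How it is judged:
By the outcome, as a careful person would: the job done as asked, in the order asked, and still so for the second after the job is handed in, with the robot touching nothing.
It also fails if it takes over 72 s, if anything falls off the work surface, if the arm or the gripper's body presses on something with over 40 N, if the wrist force passes 120 N, or if a joint passes its speed limit or range.

### The arm

A 7-joint arm with a two-finger parallel gripper is mounted at the origin on a cart in front of the work surface, level with it; the furniture and walls round the work are solid. World frame = base frame: x ahead of the robot, y to its left, z up, the work surface at z = 0. Lengths are in m, angles in rad, forces in N, time in s.
With the tool pointing down it reaches from about 0.4 to 0.875 m from the base axis. Payload 6.5 kg.
Tool frame: the origin (TCP) lies midway between the tips of the shut fingers; the grasp point (between the pads) lies 19 mm behind it; z points along the fingers, y is the line along which they close (so a half turn about z gives the same grasp; the last joint's range is limited). The gripper opens to 88 mm and grips with 3 to 60 N. Pads are 18 mm wide; open, the fingers measure 123 mm over their backs; the gripper's body (75 mm by 187 mm) begins 45 mm behind the grasp point.
Start: joints at [1.102, 0.536, -0.004, 1.538, 0.003, 1.067, -0.071], TCP at [0.255, -0.598, 0.239] pointing down, gripper open.
Joint ranges: [-2.7, 2.7], [-0.37, 2.16], [-1.27, 1.26], [0.24, 2.4], [-1.31, 4.45], [0.19, 1.91], [-2.76, 2.76]. Speed limits (rad/s): [2.39, 2.39, 3.14, 3.14, 3.14, 3.14, 3.14].

### API

Orientations are given as a unit quaternion [x, y, z, w].
In Python, from station import * gives the robot as it stands. The module is installed in compiled form; this text tells all that it offers.
- The arm moves only by the tool jog_arm, never from a script. Its argument "deltas" is text: rows parted by semicolons, each of 5 numbers parted by spaces: the opening, from 0 (shut) to 1 (fully open), then the shift along the world's x, y, z in m, then the turn about the world's z in rad. A call has exactly 8 rows; each row shifts and turns the commanded pose from where the row before left it; what a row does not reach is not made up. A row lasts 1/8 s, in which the tool goes at most 62.5 mm and 10.7 degrees, less where a joint would pass 70% of its speed; a pose out of reach is approached as far as the arm can. A call is refused whole if a number of a shift passes 0.0625 or a number of a turn 0.188, either way. A call with a gripper value outside its range is refused whole. The fingers move at their own pace and stop on an object; "squeeze" is the grip in N (left out, the last holds). Time passes only in rows, so rows that do not move let the fingers close, or fill a call up. It gives the time, the measured TCP pose, the force, the opening and the grip force at its end, in the units of the state.
- observe(): the state, without advancing time (a new reading comes with each control period).
- read_camera(name): name is "scene" or "side" or "wrist"; returns a dict with "img" (480x640x3 uint8, red, green, blue), "depth" (480x640 float32, m along the optical axis (not along the pixel's ray), 0 where there is no reading), "mtx" (3x3 intrinsics, pixels), "k1" (the pictures are not rectified: a ray, as slopes to the right and down, at radius r is drawn at 1 + k1 r^2 times it, then the intrinsics apply), "eye" and "rotation" of the camera in the world; the wrist camera has in their place "tool_from_camera" (4x4, takes a point from camera to tool coordinates, whose origin is the TCP and whose axes are the flange's). Camera axes: x right, y up, looking along -z (the intrinsics and any distortion apply to the point x, -y, -z); pixel columns grow to the right and rows downward; lengths in m; the calibration is good to about 2 mm. A picture is of the moment at which its call begins: read the wrist's pose just before it.
- close_job(): hands the job in; it is judged then, once.
The state is a dict: "time": time; "joint_positions": joint angles; "qvel": joint speeds; "joint_efforts": joint torques, N m; "eef_pos": TCP position; "orientation": TCP orientation; "ft_force": force on the tool from outside, world axes, zero at the start; "ft_torque": the same for the moment, N m; "grip_width": opening from 0.0 (shut) to 1.0 (fully open); "grasp_force": force on a finger pad.
Only numpy, scipy, OpenCV 4.12 (cv2) and the standard library are available. Lean on these libraries where they do the work, as an engineer would, in place of code of your own. Each camera call takes 0.05 s, during which the arm holds its last target. There are 200 camera calls.

## Working session

There is one attempt and no reset: what is moved stays moved. The work goes in short steps, Python scripts to look and compute and a tool call to move; the robot and the scene stay as the last step left them, time stands still between calls to the robot, and variables do not carry over. Pictures are saved under pics/ and viewed, at most 10 in all, crops included, and the job is handed in when it is done.

Besides the shell and the picture viewer there is one more tool, called after "Request:" as a command line: name --argument value ..., lists and objects as JSON in quotes. jog_arm: Moves the arm, as the interface text tells. Its arguments: {"type":"object","properties":{"deltas":{"type":"string"},"squeeze":{"type":"number"}},"required":["deltas"]}

```bash
mkdir -p pics
cat > h.py <<'E'
from station import *
import numpy as np, cv2
from scipy.spatial.transform import Rotation as R
def cam(name):
    s=observe(); c=read_camera(name)
    if name=="wrist":
        T=np.eye(4);T[:3,:3]=R.from_quat(s["orientation"]).as_matrix();T[:3,3]=s["eef_pos"]
        M=T@np.array(c["tool_from_camera"]);c["eye"]=M[:3,3];c["rotation"]=M[:3,:3]
    c["eye"]=np.array(c["eye"]);r=np.array(c["rotation"])
    c["R"]=r if r.shape==(3,3) else R.from_quat(r).as_matrix()
    return c
def rays(c,uv):
    p=cv2.undistortPoints(np.float64(uv).reshape(-1,1,2),np.array(c["mtx"]),np.array([c["k1"],0,0,0.]))[:,0]
    return np.c_[p[:,0],-p[:,1],-np.ones(len(p))]@c["R"].T
def onplane(c,uv,z):
    d=rays(c,uv); return c["eye"]+d*((z-c["eye"][2])/d[:,2])[:,None]
def cloud(c):
    v,u=np.nonzero(c["depth"]>0); d=rays(c,np.c_[u,v])
    return c["eye"]+d*c["depth"][v,u][:,None],u,v
def save(c,n): cv2.imwrite(f"pics/{n}.png",c["img"][:,:,::-1])
E
python3 - <<'E'
from h import *
import pickle
D={}
for n in("scene","side"):
    c=cam(n);save(c,n+"0");D[n]=c;print(n,c["eye"],c["R"].round(2).tolist())
pickle.dump(D,open("d0.pkl","wb"));s=observe();print(s)
E
```

```text
scene [-0.42027691 -0.82438073  0.83379638] [[0.58, 0.43, -0.7], [-0.82, 0.29, -0.5], [-0.01, 0.86, 0.51]]
side [0.35867485 1.12129524 1.2655166 ] [[-0.99, 0.08, -0.11], [-0.14, -0.66, 0.74], [-0.01, 0.75, 0.66]]
{'time': 0.1, 'joint_positions': array([ 1.10185177,  0.53706501, -0.00442814,  1.53874474,  0.00259488,
        1.06728758, -0.07121833]), 'qvel': array([ 0.00137166, -0.00269064,  0.00246988, -0.00308744, -0.00088846,
        0.00042189,  0.00020905]), 'joint_efforts': array([ 2.25133030e-03, -5.72075021e+01,  9.93734635e-01, -2.52232862e+01,
       -5.61671995e-02,  1.33641597e-02,  5.95619485e-05]), 'eef_pos': array([ 0.25453879, -0.59750657,  0.23795477]), 'orientation': array([ 9.79788566e-01,  2.00034508e-01, -2.04421716e-04, -7.21060767e-04]), 'ft_force': array([-0.72703953,  0.2542879 ,  1.08880969]), 'ft_torque': array([ 0.02065247, -0.0430069 ,  0.03158569]), 'grasp_force': 0.0, 'grip_width': 0.999411031700275}
```

View pics/scene0.png

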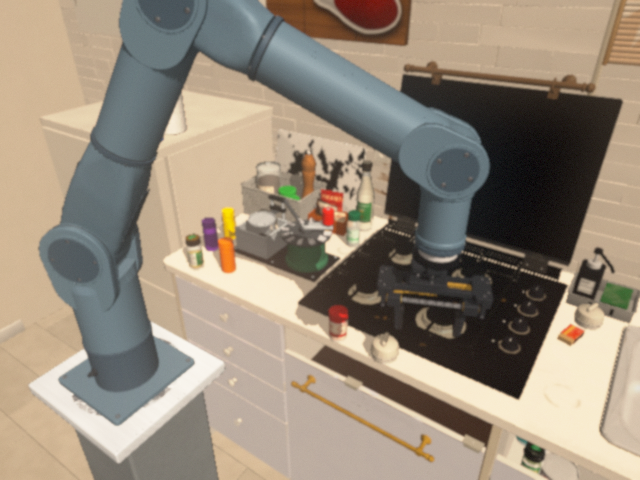

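View pics/side0.png

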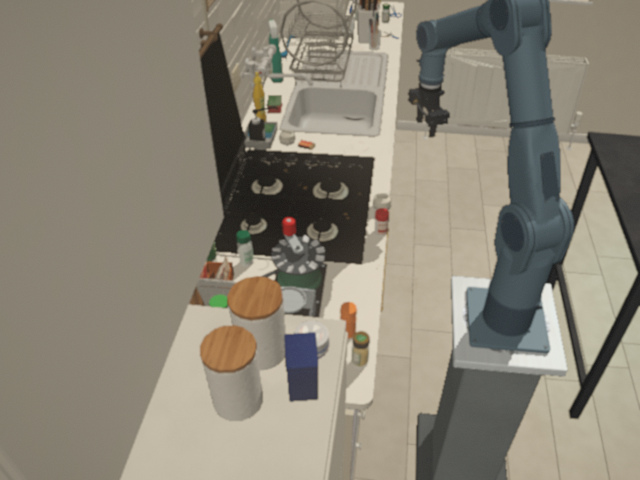

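Scene view: the candidate jar (brown/green top) is at about (194,240), the orange, purple and yellow look-alikes at (228,253), (210,234) and (229,222), the red knob at (327,215), the drum at (306,255) and the red pot at (338,322). Side view: jar at (361,340), knob at (289,226), orange look-alike at (348,318).

Run:
```python
from h import *
import pickle
D=pickle.load(open("d0.pkl","rb"))
a=D["scene"]["img"][180:290,170:380];b=D["side"]["img"][210:370,190:400]
im=np.vstack([cv2.resize(a,(800,419),interpolation=cv2.INTER_CUBIC)]);cv2.imwrite("pics/sc.png",im[:,:,::-1])
cv2.imwrite("pics/si.png",cv2.resize(b,(788,600),interpolation=cv2.INTER_CUBIC)[:,:,::-1])
for n in D:
    c=D[n];P,u,v=cloud(c);I=c["img"][v,u].astype(int);hsv=cv2.cvtColor(c["img"],cv2.COLOR_RGB2HSV)[v,u].astype(int)
    box=(P[:,0]>.3)&(P[:,0]<1)&(P[:,1]>-.5)&(P[:,1]<.5)
    red=box&((hsv[:,0]<6)|(hsv[:,0]>174))&(hsv[:,1]>180)&(hsv[:,2]>90)&(P[:,2]>.05)
    m=np.zeros((480,640),np.uint8);m[v[red],u[red]]=1
    k,l,st,ce=cv2.connectedComponentsWithStats(m)
    for i in range(1,k):
        if st[i,4]>8:
            q=red&(l[v,u]==i);print(n,st[i],P[q].mean(0).round(3),P[q].max(0).round(3))
    # points in tall band
    for (uu,vv) in ([(194,240),(194,255),(228,240),(210,220),(306,255),(353,215),(385,345)] if n=="scene" else [(361,338),(361,352),(348,306),(300,250),(292,298),(244,234),(381,200)]):
        q=(abs(u-uu)<2)&(abs(v-vv)<2);print(n,uu,vv,P[q].mean(0).round(3),I[q].mean(0).round(0))
```

```text
scene [336   0  60  23 914] [ 0.969 -0.051  0.682] [0.979 0.066 0.705]
scene [323 191  19   5  51] [0.869 0.009 0.113] [0.879 0.039 0.12 ]
scene [323 198  18  12  58] [ 0.863 -0.007  0.082] [0.874 0.033 0.093]
scene [322 209  12  16 150] [ 0.623 -0.139  0.172] [ 0.639 -0.116  0.193]
scene [330 306  18  15 141] [ 0.369 -0.341  0.082] [ 0.388 -0.319  0.087]
scene 194 240 [0.387 0.177 0.105] [118.  90.  57.]
scene 194 255 [0.381 0.18  0.055] [221. 211. 171.]
scene 228 240 [0.44  0.09  0.108] [220. 116.  43.]
scene 210 220 [0.5   0.225 0.107] [119.  77. 113.]
scene 306 255 [ 0.554 -0.109  0.067] [71. 80. 60.]
scene 353 215 [ 0.76  -0.144  0.119] [ 58. 112.  73.]
scene 385 345 [ 0.364 -0.469  0.049] [228. 205. 168.]
side [283 217  12  18 132] [ 0.637 -0.127  0.17 ] [ 0.689 -0.107  0.194]
side 361 338 [0.398 0.199 0.106] [111. 149. 105.]
side 361 352 [0.395 0.217 0.072] [157. 137.  96.]
side 348 306 [0.441 0.097 0.105] [178. 108.  62.]
side 300 250 [ 0.594 -0.067  0.137] [151. 150. 143.]
side 292 298 [0.592 0.088 0.106] [175. 175. 166.]
side 244 234 [ 0.774 -0.132  0.121] [ 49. 104.  71.]
side 381 200 [ 0.383 -0.442  0.044] [166. 156. 137.]
```

View pics/sc.png

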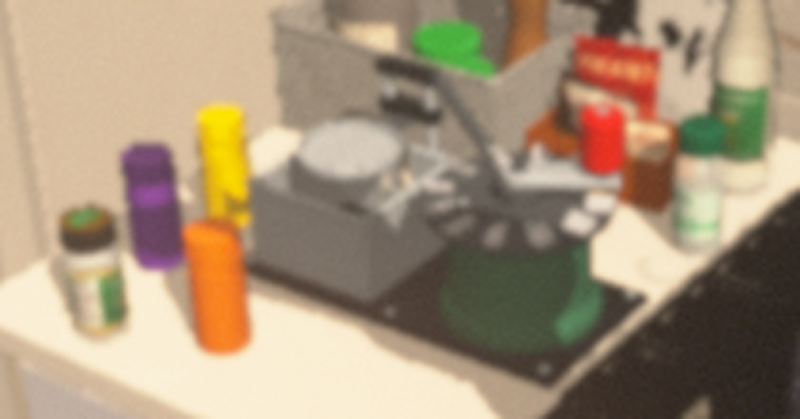

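View pics/si.png

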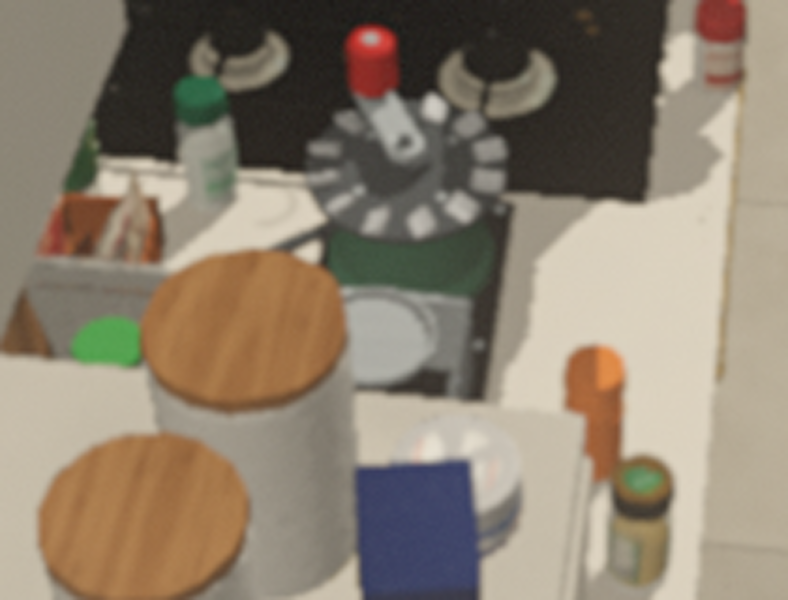

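Crops: the jar's dark brown lid with a green mark is at scene crop (88,225) and side crop (641,480). The lift's well is on the left with the tray up, the drum and red knob on the right, and the herb shaker is behind. Jar is at about (0.395, 0.19). I'll move above the lift for a wrist view.

Request:
jog_arm --deltas "1 0.02 0.045 0.025 0.04; 1 0.02 0.045 0.025 0.04; 1 0.02 0.045 0.025 0.04; 1 0.02 0.045 0.025 0.04; 1 0.02 0.045 0.025 0.04; 1 0.02 0.045 0.025 0.04; 1 0.02 0.045 0.025 0.04; 1 0.02 0.045 0.025 0.04"

```text
time: 1.1
eef_pos: [0.4149, -0.2363, 0.4393]
orientation: [0.935, 0.354, -0.0, -0.0]
ft_force: [1.4, -0.4, -0.1]
grip_width: 1.002
grasp_force: 0.0
```

Request:
jog_arm --deltas "1 0.02 0.035 0.005 0.04; 1 0.02 0.035 0.005 0.04; 1 0.02 0.035 0.005 0.04; 1 0.02 0.035 0 0.04; 1 0.02 0.035 0 0.04; 1 0 0.02 0 0.04; 1 0 0 0 0.04; 1 0 0 0 0"

```text
time: 2.1
eef_pos: [0.5142, -0.0435, 0.4536]
orientation: [0.877, 0.48, -0.0, 0.0]
ft_force: [-0.1, -0.8, 0.1]
grip_width: 1.0
grasp_force: 0.0
```

Run:
```python
from h import *
import pickle
c=cam("wrist");save(c,"w1");s=observe();print(s["joint_positions"].round(2),s["eef_pos"],s["orientation"],c["eye"])
pickle.dump(c,open("w1.pkl","wb"))
print((c["R"]@[0,0,-1]).round(2))
```

```text
[ 0.39  0.18 -0.46  1.55  0.08  1.43 -0.65] [ 0.51426868 -0.04373808  0.45362887] [ 8.77313075e-01  4.79918346e-01 -3.60540218e-04  1.41624078e-04] [0.55392121 0.01701857 0.59942398]
[-0.15 -0.24 -0.96]
```

View pics/w1.png

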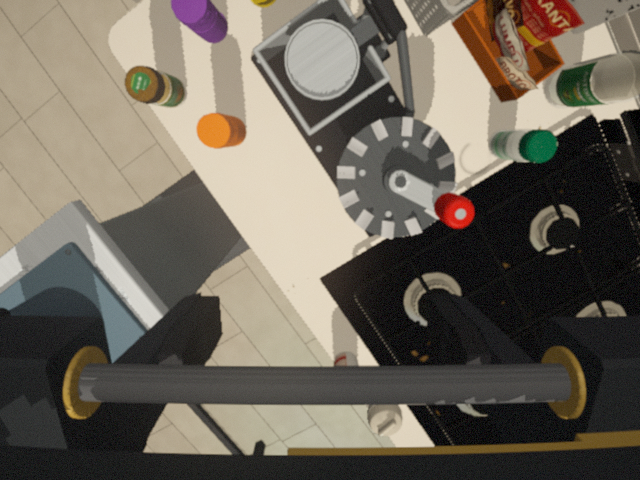

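Wrist view: jar lid at (143,85), tray (322,60), crank axis (399,181), knob top (458,212), orange look-alike (218,131).

Run:
```python
from h import *
import pickle
c=pickle.load(open("w1.pkl","rb"));P,u,v=cloud(c);hsv=cv2.cvtColor(c["img"],cv2.COLOR_RGB2HSV)[v,u].astype(int)
def pr(n,q): print(n,q.sum(),P[q].mean(0).round(4),np.median(P[q],0).round(4),P[q].min(0).round(3),P[q].max(0).round(3))
near=lambda uu,vv,r:(np.hypot(u-uu,v-vv)<r)
top=near(143,85,40)&(P[:,2]>.095)
def circ(n,q):
    p=P[q][:,:2].astype(np.float32);print(n,q.sum(),"circle",[np.round(x,4) for x in cv2.minEnclosingCircle(p)],"z",np.median(P[q][:,2]).round(4))
circ("jar lid",near(143,85,40)&(P[:,2]>.1))
circ("orange",near(218,131,40)&(P[:,2]>.1))
circ("knob",near(458,212,35)&(P[:,2]>.187))
q=near(322,60,34);pr("trayfloor",q)
circ("lip",near(322,60,50)&(P[:,2]>.1)&(P[:,2]<.13))
circ("ring",near(399,181,75)&(P[:,2]>.105)&(P[:,2]<.135))
circ("arm hub",near(399,181,14)&(P[:,2]>.13))
print("green mark",onplane(c,[[143,82]],.105), "axis",onplane(c,[[399,181]],.141),"knobtop",onplane(c,[[461,214]],.19))
q=(P[:,2]>.12)&(abs(P[:,0]-.68)<.12)&(P[:,1]>-.05)&(P[:,1]<.25)&~near(322,60,50)
pr("rods",q)
for y0 in np.arange(-.05,.25,.05):
    k=q&(abs(P[:,1]-y0)<.025)
    if k.sum(): pr(f"rods {y0:.2f}",k)
pr("shaker",near(540,147,12)); pr("purple",near(195,10,6))
```

```text
jar lid 1010 circle [array([0.398 , 0.1941]), np.float64(0.0225)] z 0.1055
orange 949 circle [array([0.4394, 0.0992]), np.float64(0.022)] z 0.1054
knob 645 circle [array([ 0.6357, -0.1319]), np.float64(0.0174)] z 0.1895
trayfloor 3597 [0.5987 0.0928 0.1048] [0.5988 0.093  0.1048] [0.558 0.054 0.101] [0.638 0.132 0.108]
lip 4971 circle [array([0.6053, 0.0915]), np.float64(0.0518)] z 0.105
ring 9939 circle [array([ 0.6062, -0.0724]), np.float64(0.0831)] z 0.1132
arm hub 498 circle [array([ 0.6026, -0.0782]), np.float64(0.0156)] z 0.1378
green mark [[0.40082817 0.19299915 0.105     ]] axis [[ 0.60101922 -0.07556776  0.141     ]] knobtop [[ 0.63640955 -0.13402323  0.19      ]]
rods 9984 [ 0.5871 -0.0315  0.4785] [ 0.575  -0.0467  0.5341] [ 0.56 -0.05  0.12] [0.691 0.116 0.558]
rods -0.05 8547 [ 0.5728 -0.0469  0.5349] [ 0.5739 -0.0472  0.5351] [ 0.56 -0.05  0.12] [ 0.671 -0.025  0.558]
rods 0.00 194 [0.635  0.001  0.1224] [ 0.6453 -0.0053  0.1214] [ 0.57  -0.025  0.12 ] [0.676 0.025 0.129]
rods 0.05 677 [0.677  0.0527 0.1427] [0.6765 0.054  0.1446] [0.665 0.025 0.121] [0.691 0.075 0.154]
rods 0.10 566 [0.6788 0.0898 0.1507] [0.678  0.0896 0.1514] [0.67  0.075 0.12 ] [0.691 0.116 0.154]
shaker 436 [ 0.7749 -0.1376  0.1194] [ 0.7751 -0.1375  0.1194] [ 0.76  -0.153  0.117] [ 0.789 -0.122  0.122]
purple 109 [0.5034 0.2212 0.1057] [0.5034 0.2213 0.1057] [0.496 0.215 0.103] [0.51  0.228 0.108]
```

Request:
jog_arm --deltas "0.9 -0.0165 0.034 -0.03 0; 0.9 -0.0165 0.034 -0.03 0; 0.9 -0.0165 0.034 -0.03 0; 0.9 -0.0165 0.034 -0.03 0; 0.9 -0.0165 0.034 -0.03 0; 0.9 -0.0165 0.034 -0.03 0; 0.9 -0.0165 0.034 -0.03 0; 0.9 0 0 0 0"

```text
time: 3.15
eef_pos: [0.3969, 0.196, 0.2422]
orientation: [0.876, 0.482, -0.002, -0.001]
ft_force: [0.7, 0.5, -0.9]
grip_width: 0.897
grasp_force: 0.0
```

Request:
jog_arm --deltas "0.9 0 0 -0.028 0; 0.9 0 0 -0.028 0; 0.9 0 0 -0.028 0; 0.9 0 0 -0.028 0; 0.9 0 0 -0.028 0; 0.9 0 0 -0.028 0; 0.9 0 0 -0.008 0; 0.9 0 0 0 0"

```text
time: 4.15
eef_pos: [0.4, 0.1944, 0.0681]
orientation: [0.877, 0.48, 0.0, 0.0]
ft_force: [0.4, -0.3, 0.1]
grip_width: 0.896
grasp_force: 0.0
```

Request:
jog_arm --deltas "0.3 0 0 0 0; 0.3 0 0 0 0; 0.3 0 0 0 0; 0.3 0 0 0 0; 0.3 0 0 0 0; 0.3 0 0 0 0; 0.3 0 0 0 0; 0.3 0 0 0 0" --squeeze 25

```text
time: 5.15
eef_pos: [0.3994, 0.1952, 0.0679]
orientation: [0.877, 0.481, 0.0, -0.0]
ft_force: [-1.3, 0.1, 5.1]
grip_width: 0.486
grasp_force: 25.3
```

Request:
jog_arm --deltas "0.3 0 0 0.01 0; 0.3 0 0 0.02 0; 0.3 0 0 0.03 0; 0.3 0 0 0.03 0; 0.3 0 0 0.03 0; 0.3 0 0 0.03 0; 0.3 0 0 0.02 0; 0.3 0 0 0 0"

```text
time: 6.15
eef_pos: [0.3999, 0.1952, 0.2389]
orientation: [0.877, 0.48, 0.001, 0.0]
ft_force: [0.2, 0.4, -1.3]
grip_width: 0.486
grasp_force: 25.4
```

Request:
jog_arm --deltas "0.3 0.015 -0.0075 0 0; 0.3 0.03 -0.015 0 0; 0.3 0.036 -0.0185 0 0; 0.3 0.038 -0.0205 0 0; 0.3 0.036 -0.0185 0 0; 0.3 0.03 -0.015 0 0; 0.3 0.0145 -0.0075 0 0; 0.3 0 0 0 0"

```text
time: 7.15
eef_pos: [0.5988, 0.0918, 0.2365]
orientation: [0.877, 0.48, -0.001, -0.0]
ft_force: [-0.1, 1.1, -1.3]
grip_width: 0.485
grasp_force: 25.4
```

Run:
```python
from h import *
s=observe();print(s["joint_positions"].round(2),s["eef_pos"],s["grip_width"],s["grasp_force"],s["ft_force"])
c=cam("wrist");save(c,"w2")
P,u,v=cloud(c)
q=(P[:,2]<.113)&(P[:,2]>.1)&(np.hypot(P[:,0]-.599,P[:,1]-.0925)<.044);print(q.sum(),P[q].mean(0),P[q].min(0),P[q].max(0))
q=(P[:,2]<.30)&(P[:,2]>.2)&(np.hypot(P[:,0]-.599,P[:,1]-.0925)<.03);print(q.sum(),P[q].min(0),P[q].max(0))
c=cam("side");cv2.imwrite("pics/s2.png",cv2.resize(c["img"][150:330,200:420],(733,600))[:,:,::-1])
```

```text
[ 0.16  0.52 -0.54  1.64  0.3   1.07 -1.04] [0.59880218 0.09175086 0.23645622] 0.4850333012033724 25.372401159256697 [-0.10887815  1.11114369 -1.31182146]
7063 [0.60520119 0.1026174  0.10573518] [0.55512339 0.05029316 0.10242226] [0.64293761 0.13641942 0.11284612]
17003 [0.56941202 0.06797109 0.20003241] [0.62776164 0.11588656 0.29996893]
```

View pics/w2.png

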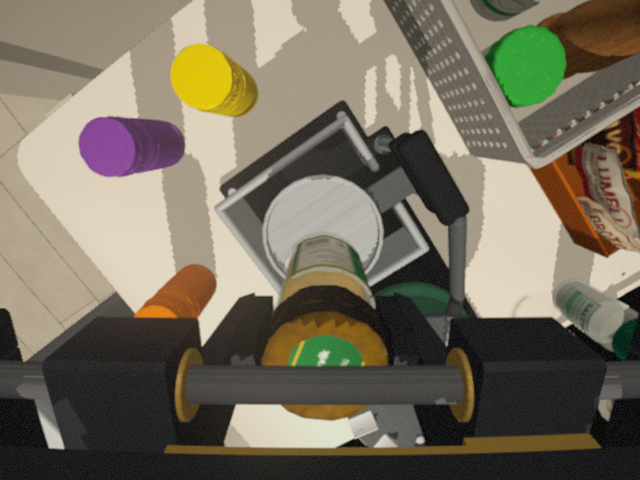

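Wrist view: jar held upright, lid at (325,360), over the tray centred at (323,235). Lowering.

Request:
jog_arm --deltas "0.3 0 0 -0.015 0; 0.3 0 0 -0.015 0; 0.3 0 0 -0.012 0; 0.3 0 0 -0.008 0; 0.3 0 0 -0.006 0; 0.3 0 0 -0.004 0; 0.3 0 0 -0.002 0; 0.3 0 0 0 0"

```text
time: 8.25
eef_pos: [0.5989, 0.0925, 0.1758]
orientation: [0.877, 0.481, 0.0, 0.0]
ft_force: [-0.5, 1.0, -0.6]
grip_width: 0.486
grasp_force: 25.4
```

Request:
jog_arm --deltas "0.3 0 0 -0.001 0; 0.3 0 0 -0.001 0; 0.3 0 0 -0.001 0; 0.3 0 0 0 0; 0.3 0 0 0 0; 0.3 0 0 0 0; 0.3 0 0 0 0; 0.3 0 0 0 0"

```text
time: 9.25
eef_pos: [0.5989, 0.0926, 0.1729]
orientation: [0.877, 0.481, 0.0, 0.0]
ft_force: [-0.2, 0.2, 3.4]
grip_width: 0.486
grasp_force: 25.3
```

Request:
jog_arm --deltas "0.52 0 0 0 0; 0.55 0 0 0 0; 0.6 0 0 0 0; 0.7 0 0 0 0; 0.8 0 0 0 0; 0.85 0 0 0 0; 0.85 0 0 0 0; 0.85 0 0 0 0"

```text
time: 10.25
eef_pos: [0.5988, 0.0925, 0.1727]
orientation: [0.877, 0.481, 0.0, 0.0]
ft_force: [0.5, 0.1, 0.0]
grip_width: 0.847
grasp_force: 0.0
```

Request:
jog_arm --deltas "0.85 0 0 0.01 0; 0.85 0 0 0.02 0; 0.85 0 0 0.03 0; 0.85 0 0 0.03 0; 0.85 0 0 0.03 0; 0.85 0 0 0.02 0; 0.85 0 0 0.01 0; 0.85 0 0 0 0"

```text
time: 11.25
eef_pos: [0.5991, 0.0926, 0.3237]
orientation: [0.877, 0.481, 0.001, 0.0]
ft_force: [-0.3, 0.8, 0.3]
grip_width: 0.853
grasp_force: 0.0
```

Request:
jog_arm --deltas "0.85 0.006 -0.03 0 0; 0.85 0.006 -0.036 0 0; 0.85 0.006 -0.036 -0.01 0; 0.85 0.006 -0.036 -0.015 0; 0.85 0.006 -0.036 -0.015 0; 0.85 0.005 -0.033 -0.015 0; 0.85 0.002 -0.018 -0.01 0; 0.85 0 0 0 0"

```text
time: 12.25
eef_pos: [0.635, -0.1334, 0.2564]
orientation: [0.877, 0.48, -0.001, -0.001]
ft_force: [0.3, -0.4, -0.1]
grip_width: 0.853
grasp_force: 0.0
```

Run:
```python
from h import *
s=observe();print(s["joint_positions"].round(2),s["eef_pos"])
c=cam("wrist");save(c,"w3");P,u,v=cloud(c)
q=(P[:,2]>.2)&(P[:,2]<.22)&(np.hypot(P[:,0]-.599,P[:,1]-.0925)<.04)
print("jar top",q.sum(),cv2.minEnclosingCircle(P[q][:,:2].astype(np.float32)),np.median(P[q][:,2]))
q=(P[:,2]>.187)&(P[:,2]<.2)&(np.hypot(P[:,0]-.636,P[:,1]+.1325)<.03)
print("knob",q.sum(),q.any() and (cv2.minEnclosingCircle(P[q][:,:2].astype(np.float32)),np.median(P[q][:,2])))
for n in("scene","side"):
    c=cam(n);P,u,v=cloud(c);hsv=cv2.cvtColor(c["img"],cv2.COLOR_RGB2HSV)[v,u].astype(int)
    q=(P[:,2]>.187)&(P[:,2]<.2)&(np.hypot(P[:,0]-.636,P[:,1]+.1325)<.03)&((hsv[:,0]<8)|(hsv[:,0]>172))&(hsv[:,1]>120);print(n,q.sum(),P[q].mean(0))
```

```text
[ 0.47  0.57 -0.49  1.5   0.28  1.15 -0.64] [ 0.63499212 -0.13343189  0.25635414]
jar top 0 ((0.0, 0.0), 0.0) nan
knob 2232 (((0.636506199836731, -0.13276486098766327), 0.01744990050792694), np.float64(0.1897210356076398))
scene 52 [ 0.62815689 -0.13593934  0.19088096]
side 47 [ 0.63441908 -0.12455673  0.19006984]
  return _methods._mean(a, axis=axis, dtype=dtype,
  ret = ret.dtype.type(ret / rcount)
```

View pics/w3.png

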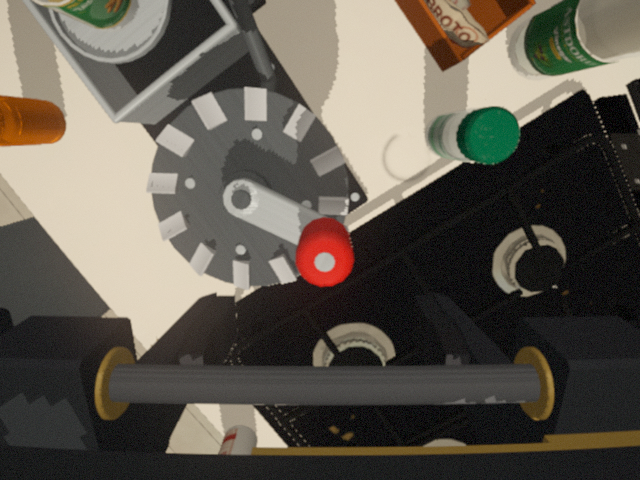

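Wrist view: jar standing on the tray (top-left), knob at (325,252), hub at (241,198). Descending on the knob.

Request:
jog_arm --deltas "0.85 0.001 0.0005 -0.02 0; 0.85 0 0 -0.025 0; 0.85 0 0 -0.025 0; 0.85 0 0 -0.02 0; 0.85 0 0 -0.01 0; 0.85 0 0 -0.006 0; 0.85 0 0 0 0; 0.85 0 0 0 0"

```text
time: 13.4
eef_pos: [0.6373, -0.132, 0.1525]
orientation: [0.877, 0.481, 0.001, 0.0]
ft_force: [0.8, 0.5, 0.2]
grip_width: 0.848
grasp_force: 0.0
```

Run:
```python
from h import *
# hub from w1 view: re-measure tray circle & hub at fine scale
import pickle
c=pickle.load(open("w1.pkl","rb"))
P,u,v=cloud(c)
q=(P[:,2]>.107)&(P[:,2]<.128)&(np.hypot(P[:,0]-.602,P[:,1]+.0765)<.085)
p=P[q][:,:2]
# outer ring edge: farthest points per angle bin, circle fit
a=np.arctan2(p[:,1]+.0765,p[:,0]-.602);r=np.hypot(p[:,1]+.0765,p[:,0]-.602)
b=((a+np.pi)/(2*np.pi)*36).astype(int)
e=np.array([p[b==i][np.argsort(r[b==i])[-3]] for i in range(36) if (b==i).sum()>5])
for _ in range(4):
    A=np.c_[2*e,np.ones(len(e))];x=np.linalg.lstsq(A,(e**2).sum(1),rcond=None)[0];R_=np.sqrt(x[2]+x[:2]@x[:2])
    res=abs(np.hypot(*(e-x[:2]).T)-R_);e=e[res<max(.002,np.median(res)*2)]
print(x[:2],R_,len(e))
s=observe();print(s["eef_pos"],s["ft_force"])
```

```text
[ 0.60155405 -0.07672847] 0.07627843288761299 34
[ 0.6373133  -0.13199684  0.15248284] [0.82974466 0.52566194 0.20741514]
```

Request:
jog_arm --deltas "0.85 0 0 -0.002 0; 0.2 0 0 0 0; 0.2 0 0 0 0; 0.2 0 0 0 0; 0.2 0 0 0 0; 0.2 0 0 0 0; 0.2 0 0 0 0; 0.2 0 0 0 0" --squeeze 35

```text
time: 14.4
eef_pos: [0.6365, -0.1317, 0.1497]
orientation: [0.877, 0.481, -0.0, -0.0]
ft_force: [-1.6, 1.2, 2.7]
grip_width: 0.402
grasp_force: 35.0
```

Request:
jog_arm --deltas "0.2 0 0 0.003 0; 0.2 0 0 0.003 0; 0.2 0 0 0.003 0; 0.2 0 0 0.003 0; 0.2 0 0 0 0; 0.2 0 0 0 0; 0.2 0 0 0 0; 0.2 0 0 0 0"

```text
time: 15.4
eef_pos: [0.6349, -0.1326, 0.161]
orientation: [0.877, 0.48, -0.002, -0.001]
ft_force: [-5.1, 0.1, -4.6]
grip_width: 0.396
grasp_force: 35.0
```

Run:
```python
from h import *
s=observe();print(s["eef_pos"],s["ft_force"])
C=np.array([.602,-.0767]);k=np.array([.6365,-.1323]);a0=np.arctan2(*(k-C)[::-1]);print(a0,np.hypot(*(k-C)))
# 6 calls x 8 rows; ramp at start
d=np.r_[[.03,.05,.07],np.full(44,(4.16-.15-.04)/44),.04]; th=np.r_[0,np.cumsum(d)]
p=C+.065*np.c_[np.cos(a0-th),np.sin(a0-th)]
D=np.diff(p.round(4),axis=0)
for i in range(0,48,8): print("; ".join(f"0.2 {x:.4f} {y:.4f} 0 0" for x,y in D[i:i+8]), " end",p[i+8].round(4),th[i+8].round(3))
```

```text
[ 0.63488627 -0.13261303  0.16099708] [-5.10484406  0.0753159  -4.58659509]
-1.0154369158770724 0.06543401256227527
0.2 -0.0017 -0.0010 0 0; 0.2 -0.0029 -0.0016 0 0; 0.2 -0.0041 -0.0019 0 0; 0.2 -0.0055 -0.0021 0 0; 0.2 -0.0056 -0.0016 0 0; 0.2 -0.0058 -0.0010 0 0; 0.2 -0.0058 -0.0005 0 0; 0.2 -0.0059 0.0000 0 0  end [ 0.599  -0.1416] 0.601
0.2 -0.0058 0.0005 0 0; 0.2 -0.0058 0.0011 0 0; 0.2 -0.0056 0.0015 0 0; 0.2 -0.0055 0.0021 0 0; 0.2 -0.0053 0.0026 0 0; 0.2 -0.0050 0.0030 0 0; 0.2 -0.0047 0.0035 0 0; 0.2 -0.0044 0.0038 0 0  end [ 0.5569 -0.1235] 1.323
0.2 -0.0041 0.0043 0 0; 0.2 -0.0036 0.0046 0 0; 0.2 -0.0032 0.0049 0 0; 0.2 -0.0027 0.0052 0 0; 0.2 -0.0023 0.0054 0 0; 0.2 -0.0018 0.0056 0 0; 0.2 -0.0012 0.0057 0 0; 0.2 -0.0008 0.0058 0 0  end [ 0.5372 -0.082 ] 2.045
0.2 -0.0002 0.0059 0 0; 0.2 0.0003 0.0058 0 0; 0.2 0.0009 0.0058 0 0; 0.2 0.0013 0.0057 0 0; 0.2 0.0019 0.0056 0 0; 0.2 0.0024 0.0054 0 0; 0.2 0.0028 0.0051 0 0; 0.2 0.0033 0.0048 0 0  end [ 0.5499 -0.0379] 2.767
0.2 0.0037 0.0046 0 0; 0.2 0.0041 0.0042 0 0; 0.2 0.0045 0.0038 0 0; 0.2 0.0048 0.0033 0 0; 0.2 0.0050 0.0030 0 0; 0.2 0.0053 0.0024 0 0; 0.2 0.0056 0.0020 0 0; 0.2 0.0056 0.0015 0 0  end [ 0.5885 -0.0131] 3.488
0.2 0.0058 0.0009 0 0; 0.2 0.0059 0.0005 0 0; 0.2 0.0058 -0.0001 0 0; 0.2 0.0059 -0.0007 0 0; 0.2 0.0057 -0.0011 0 0; 0.2 0.0056 -0.0017 0 0; 0.2 0.0055 -0.0021 0 0; 0.2 0.0023 -0.0011 0 0  end [ 0.631  -0.0185] 4.16
```

Request:
jog_arm --deltas "0.2 -0.0017 -0.001 0 0; 0.2 -0.0029 -0.0016 0 0; 0.2 -0.0041 -0.0019 0 0; 0.2 -0.0055 -0.0021 0 0; 0.2 -0.0056 -0.0016 0 0; 0.2 -0.0058 -0.001 0 0; 0.2 -0.0058 -0.0005 0 0; 0.2 -0.0059 0 0 0"

```text
time: 16.4
eef_pos: [0.5994, -0.1411, 0.1619]
orientation: [0.877, 0.481, 0.0, -0.0]
ft_force: [-2.8, 3.5, -4.3]
grip_width: 0.393
grasp_force: 35.0
```

```bash
cat > k.py <<'E'
from h import *
s=observe();print(s["eef_pos"],s["ft_force"].round(1))
for n in("scene","side","wrist"):
    c=cam(n);P,u,v=cloud(c);hsv=cv2.cvtColor(c["img"],cv2.COLOR_RGB2HSV)[v,u].astype(int)
    q=(P[:,2]>.14)&(P[:,2]<.23)&(np.hypot(P[:,0]-.602,P[:,1]+.0767)<.11)&((hsv[:,0]<8)|(hsv[:,0]>172))&(hsv[:,1]>130)
    if q.sum()>3: print(n,q.sum(),P[q].mean(0).round(4),P[q].min(0).round(3),P[q].max(0).round(3))
    q=(P[:,2]<.23)&(P[:,2]>.1)&(np.hypot(P[:,0]-.599,P[:,1]-.0925)<.03)
    if q.sum()>3:
        t=np.percentile(P[q][:,2],97);g=q&(P[:,2]>t-.006);print("  jar top z",t.round(4),P[g].mean(0).round(4))
E
python3 k.py
```

```text
[ 0.59937268 -0.14113395  0.16187181] [-2.8  3.5 -4.3]
scene 217 [ 0.5899 -0.1487  0.186 ] [ 0.574 -0.17   0.145] [ 0.625 -0.127  0.217]
  jar top z 0.2006 [0.5932 0.0883 0.199 ]
side 145 [ 0.6029 -0.1287  0.1848] [ 0.586 -0.164  0.155] [ 0.62  -0.116  0.206]
  jar top z 0.1996 [0.5964 0.095  0.1972]
wrist 7543 [ 0.6044 -0.1326  0.1911] [ 0.535 -0.158  0.14 ] [ 0.625 -0.099  0.23 ]
```

Knob and jar follow as expected. Continuing.

Request:
jog_arm --deltas "0.2 -0.0058 0.0005 0 0; 0.2 -0.0058 0.0011 0 0; 0.2 -0.0056 0.0015 0 0; 0.2 -0.0055 0.0021 0 0; 0.2 -0.0053 0.0026 0 0; 0.2 -0.005 0.003 0 0; 0.2 -0.0047 0.0035 0 0; 0.2 -0.0044 0.0038 0 0"

```text
time: 17.55
eef_pos: [0.5576, -0.1232, 0.1619]
orientation: [0.877, 0.481, 0.0, 0.0]
ft_force: [-0.2, 4.7, -4.8]
grip_width: 0.398
grasp_force: 35.0
```

Request:
jog_arm --deltas "0.2 -0.0041 0.0043 0 0; 0.2 -0.0036 0.0046 0 0; 0.2 -0.0032 0.0049 0 0; 0.2 -0.0027 0.0052 0 0; 0.2 -0.0023 0.0054 0 0; 0.2 -0.0018 0.0056 0 0; 0.2 -0.0012 0.0057 0 0; 0.2 -0.0008 0.0058 0 0"

```text
time: 18.55
eef_pos: [0.5378, -0.0819, 0.1618]
orientation: [0.877, 0.481, 0.0, 0.0]
ft_force: [1.9, 3.6, -4.2]
grip_width: 0.395
grasp_force: 35.0
```

Request:
jog_arm --deltas "0.2 -0.0002 0.0059 0 0; 0.2 0.0003 0.0058 0 0; 0.2 0.0009 0.0058 0 0; 0.2 0.0013 0.0057 0 0; 0.2 0.0019 0.0056 0 0; 0.2 0.0024 0.0054 0 0; 0.2 0.0028 0.0051 0 0; 0.2 0.0033 0.0048 0 0"

```text
time: 19.55
eef_pos: [0.5505, -0.0374, 0.1617]
orientation: [0.877, 0.481, -0.0, -0.0]
ft_force: [0.8, 4.1, -3.1]
grip_width: 0.394
grasp_force: 35.0
```

```bash
python3 k.py
```

```text
[ 0.55050634 -0.03743405  0.1616599 ] [ 0.8  4.1 -3.1]
scene 208 [ 0.5405 -0.0459  0.1837] [ 0.525 -0.057  0.143] [ 0.566 -0.024  0.207]
  jar top z 0.1539 [0.5934 0.0818 0.152 ]
side 142 [ 0.5559 -0.0244  0.186 ] [ 0.541 -0.051  0.158] [ 0.572 -0.013  0.206]
  jar top z 0.1534 [0.5967 0.0958 0.1504]
wrist 7516 [ 0.5575 -0.0278  0.1916] [ 0.533 -0.087  0.14 ] [ 0.632 -0.019  0.23 ]
  jar top z 0.1514 [0.5899 0.0775 0.1499]
```

Request:
jog_arm --deltas "0.2 0.0037 0.0046 0 0; 0.2 0.0041 0.0042 0 0; 0.2 0.0045 0.0038 0 0; 0.2 0.0048 0.0033 0 0; 0.2 0.005 0.003 0 0; 0.2 0.0053 0.0024 0 0; 0.2 0.0056 0.002 0 0; 0.2 0.0056 0.0015 0 0"

```text
time: 20.7
eef_pos: [0.5904, -0.0125, 0.1621]
orientation: [0.877, 0.481, 0.001, 0.0]
ft_force: [2.5, 4.5, -3.5]
grip_width: 0.397
grasp_force: 35.0
```

Request:
jog_arm --deltas "0.2 0.0058 0.0009 0 0; 0.2 0.0059 0.0005 0 0; 0.2 0.0058 -0.0001 0 0; 0.2 0.0059 -0.0007 0 0; 0.2 0.0057 -0.0011 0 0; 0.2 0.005 -0.0015 0 0; 0.2 0.004 -0.0015 0 0; 0.2 0.002 -0.001 0 0"

```text
time: 21.7
eef_pos: [0.632, -0.0184, 0.1626]
orientation: [0.877, 0.48, 0.002, 0.002]
ft_force: [3.2, 3.2, -2.5]
grip_width: 0.398
grasp_force: 35.0
```

```bash
python3 k.py
```

```text
[ 0.63197557 -0.01836456  0.16255991] [ 3.2  3.2 -2.5]
scene 196 [ 0.6227 -0.0262  0.1852] [ 0.606 -0.038  0.149] [ 0.649 -0.009  0.207]
  jar top z 0.124 [0.5937 0.0895 0.1219]
side 132 [ 0.6369 -0.0053  0.1848] [ 0.622 -0.029  0.159] [0.654 0.004 0.206]
  jar top z 0.1243 [0.5962 0.0943 0.121 ]
wrist 7573 [ 0.6382 -0.0098  0.192 ] [ 0.563 -0.077  0.14 ] [0.7   0.022 0.229]
  jar top z 0.1218 [0.5988 0.0905 0.1204]
```

Request:
jog_arm --deltas "0.2 0.001 -0.0005 0 0; 0.2 0.001 -0.0005 0 0; 0.2 0.001 -0.0005 0 0; 0.2 0 0 0 0; 0.2 0 0 0 0; 0.2 0 0 0 0; 0.2 0 0 0 0; 0.2 0 0 0 0"

```text
time: 22.85
eef_pos: [0.6322, -0.0185, 0.1616]
orientation: [0.877, 0.481, 0.0, -0.0]
ft_force: [1.3, 4.8, -4.4]
grip_width: 0.392
grasp_force: 35.0
```

Request:
jog_arm --deltas "0.2 0.001 -0.0005 0 0; 0.2 0.001 -0.0005 0 0; 0.2 0 0 0 0; 0.2 0 0 0 0; 0.2 0 0 0 0; 0.2 0 0 0 0; 0.2 0 0 0 0; 0.2 0 0 0 0"

```text
time: 23.85
eef_pos: [0.6324, -0.0186, 0.1609]
orientation: [0.877, 0.481, -0.001, -0.002]
ft_force: [-3.1, 5.9, -3.7]
grip_width: 0.4
grasp_force: 35.0
```

At the stop (force now opposes). Lowering the knob.

Request:
jog_arm --deltas "0.2 0 0 -0.003 0; 0.2 0 0 -0.003 0; 0.2 0 0 -0.003 0; 0.2 0 0 -0.0025 0; 0.2 0 0 0 0; 0.2 0 0 0 0; 0.2 0 0 0 0; 0.2 0 0 0 0"

```text
time: 24.85
eef_pos: [0.6325, -0.0185, 0.1499]
orientation: [0.877, 0.481, -0.001, -0.001]
ft_force: [-4.1, 6.8, -1.0]
grip_width: 0.394
grasp_force: 35.0
```

Request:
jog_arm --deltas "0.42 0 0 0 0; 0.46 0 0 0 0; 0.5 0 0 0 0; 0.6 0 0 0 0; 0.7 0 0 0 0; 0.8 0 0 0 0; 0.85 0 0 0 0; 0.85 0 0 0 0"

```text
time: 25.85
eef_pos: [0.6341, -0.0202, 0.1502]
orientation: [0.877, 0.481, -0.0, 0.0]
ft_force: [-0.8, 0.3, 0.3]
grip_width: 0.85
grasp_force: 0.0
```

Request:
jog_arm --deltas "0.85 0 0 0.005 0; 0.85 0 0 0.01 0; 0.85 0 0 0.02 0; 0.85 0 0 0.03 0; 0.85 0 0 0.03 0; 0.85 0 -0.02 0.03 0; 0.85 0 -0.03 0.02 0; 0.85 0 -0.02 0 0"

```text
time: 26.85
eef_pos: [0.6352, -0.0917, 0.2981]
orientation: [0.877, 0.48, 0.002, 0.002]
ft_force: [0.0, 0.4, -0.2]
grip_width: 0.853
grasp_force: 0.0
```

Request:
jog_arm --deltas "0.85 -0.02 -0.03 0.02 0; 0.85 -0.02 -0.03 0.02 0; 0.85 -0.02 -0.02 0.02 0; 0.85 -0.02 0 0.02 0; 0.85 0 0 0.01 0; 0.85 0 0 0 0; 0.85 0 0 0 0; 0.85 0 0 0 0"

```text
time: 27.85
eef_pos: [0.5542, -0.1698, 0.3842]
orientation: [0.877, 0.481, -0.0, -0.001]
ft_force: [-0.2, 1.0, -0.3]
grip_width: 0.85
grasp_force: 0.0
```

Run:
```python
from h import *
s=observe();print(s["time"],s["eef_pos"])
c=cam("wrist");save(c,"w4");P,u,v=cloud(c)
q=(P[:,2]>.183)&(P[:,2]<.215)&(np.hypot(P[:,0]-.633,P[:,1]+.0185)<.04)
if q.any():print("knob",q.sum(),cv2.minEnclosingCircle(P[q][:,:2].astype(np.float32)),np.median(P[q][:,2]))
for lo in(.112,):
    q=(P[:,2]>lo)&(P[:,2]<.14)&(np.hypot(P[:,0]-.599,P[:,1]-.0925)<.04)
    if q.any():print("jar",q.sum(),cv2.minEnclosingCircle(P[q][:,:2].astype(np.float32)),np.median(P[q][:,2]))
```

```text
27.85 [ 0.55417528 -0.16979392  0.38421473]
knob 1424 ((0.6314705610275269, -0.019994424656033516), 0.018106671050190926) 0.18957146945298908
```

View pics/w4.png

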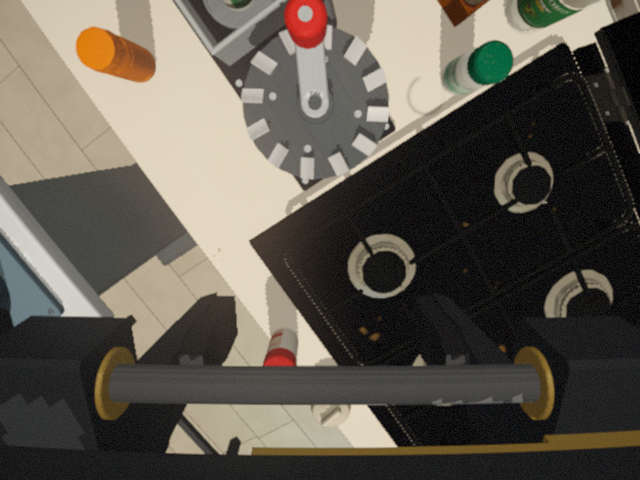

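Wrist view: knob at (306,20) with its top at 0.1896 m, the same as at the start, so the pawl is down. Pot, timer and shaker look undisturbed. I'll check the jar from the fixed cameras.

Run:
```python
from h import *
for n in("scene","side"):
    c=cam(n)
    P,u,v=cloud(c);q=(P[:,2]>.115)&(P[:,2]<.13)&(np.hypot(P[:,0]-.599,P[:,1]-.0925)<.035);print(n,q.sum(),P[q].mean(0).round(4),np.percentile(P[q][:,2],[5,50,95]).round(4))
    if n=="scene": im=c["img"][190:270,225:345]
cv2.imwrite("pics/f.png",cv2.resize(im,(780,520),interpolation=cv2.INTER_CUBIC)[:,:,::-1])
```

```text
scene 90 [0.5927 0.0885 0.1215] [0.1162 0.1221 0.1242]
side 160 [0.5955 0.0955 0.1196] [0.1163 0.1192 0.1242]
```

View pics/f.png

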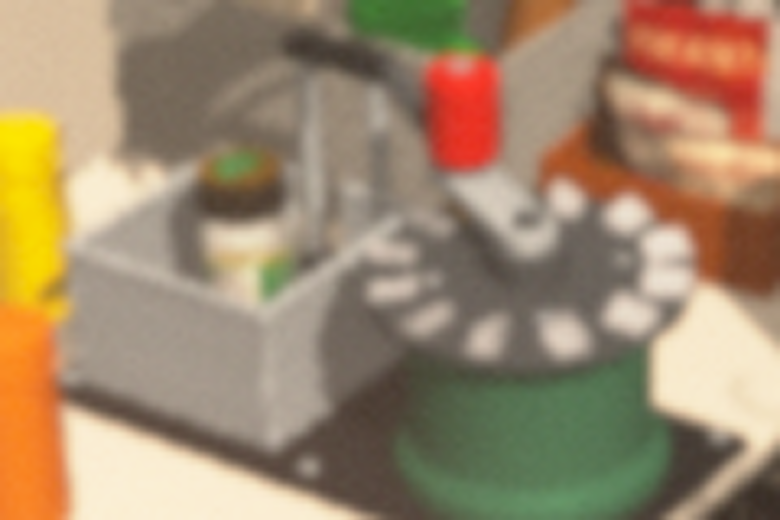

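The jar stands upright, sunk in the well (lid at crop (240,180), top about 0.12 m), and the knob is down.

```bash
python3 -c "
from station import *
print(close_job())"
```

```text
the job is handed in; nothing more can be done
None
```

I handed the job in at about 28 s: the brown-lidded jar stands upright on the fully lowered tray, the knob is back at its starting height with the pawl engaged, and the arm touched none of the bystanders.

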